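# Register a phone on the opening station and key in its cycle

## Task

Set up the phone-opening station: push the phone gently along the plate, keeping it flat, until its long side and its short end are squarely up against the two orange rails, and leave it there. Only then, on the control box, press and release the blue key, then the yellow key, then the green key, one at a time and each fully down so that its lamp comes on green. Leave the red key and the things standing around alone.

Things in the scene. Friction and masses are not known exactly. Their poses are not given: they have to be found in the camera images.
- phone: smartphone with a pale frame and a dark glass face, lying screen up: 70 mm along its x, 146 mm along its y, 9 mm thick, 190 g. Origin at the centre of its underside. It starts loose on the plate, 20 to 60 mm short of both rails and a little skewed.
- plate: fixed grey ribbed locating plate, 160 mm (x) by 240 mm (y), 12 mm thick, origin at the centre of its underside. Two orange stop rails on it, 10 mm wide, tops 6 mm above its face: the long rail along y at the +x edge (inner face x = +62, y from -38 to +92 mm), the short rail along x at the +y end (inner face y = +100, x from -8 to +52 mm). The other sides are open.
- home (a point): point on the plate's top face, axes as the plate's: the phone's origin lies here, with the phone's axes along the plate's, when its long side touches the long rail and its short end the short rail (plate frame: +27, +27, +12 mm).
- panel: fixed white control box with a dark top, 120 mm (its x) by 210 mm (its y), 45 mm high, origin at the centre of its underside. Four round keys stand in a row along its y, 45 mm apart, 12 mm to the -x side of its middle; the order of their colours changes. A small status lamp sits 38 mm to the +x side of each key.
- key_blue_top (a point): centre of the top of the blue key (round cap, 25 mm across, in a black collar 36 mm across; at rest the cap's top is 67 mm above the bench and 10 mm above the collar, travel 6 mm straight down, 5 N fully down).
- key_blue (a joint): travel of the blue key: 0 up, 0.006 m fully down; it springs back.
- lamp_blue (a joint): status lamp of the blue key (13 mm across, 38 mm behind it): 0 = dark; it comes on over the last 4 mm of the key's travel, 0.004 m = fully lit green (bright from 0.0025), and then stays lit when the key springs back.
- key_yellow_top (a point): centre of the top of the yellow key (round cap, 25 mm across, in a black collar 36 mm across; at rest the cap's top is 67 mm above the bench and 10 mm above the collar, travel 6 mm straight down, 5 N fully down).
- key_yellow (a joint): travel of the yellow key: 0 up, 0.006 m fully down; it springs back.
- lamp_yellow (a joint): status lamp of the yellow key (13 mm across, 38 mm behind it): 0 = dark; it comes on over the last 4 mm of the key's travel, 0.004 m = fully lit green (bright from 0.0025), and then stays lit when the key springs back.
- key_green_top (a point): centre of the top of the green key (round cap, 25 mm across, in a black collar 36 mm across; at rest the cap's top is 67 mm above the bench and 10 mm above the collar, travel 6 mm straight down, 5 N fully down).
- key_green (a joint): travel of the green key: 0 up, 0.006 m fully down; it springs back.
- lamp_green (a joint): status lamp of the green key (13 mm across, 38 mm behind it): 0 = dark; it comes on over the last 4 mm of the key's travel, 0.004 m = fully lit green (bright from 0.0025), and then stays lit when the key springs back.
- key_red_top (a point): centre of the top of the red key (round cap, 25 mm across, in a black collar 36 mm across; at rest the cap's top is 67 mm above the bench and 10 mm above the collar, travel 6 mm straight down, 5 N fully down).
- key_red (a joint): travel of the red key: 0 up, 0.006 m fully down; it springs back.
- lamp_red (a joint): status lamp of the red key (13 mm across, 38 mm behind it): 0 = dark; it comes on over the last 4 mm of the key's travel, 0.004 m = fully lit green (bright from 0.0025), and then stays lit when the key springs back.
- screwdriver: bystander: yellow-handled screwdriver, 160 mm long along its x, lying on the bench beyond the work.
- flux_bottle: bystander: small amber bottle with a black cap, 40 mm across, 75 mm tall, standing; origin at the centre of its underside.
- paste_jar: bystander: white jar with a green cap, 52 mm across, 45 mm tall; origin at the centre of its underside.
Mind the look-alikes: they are no part of the job. Leave any pink or turquoise look-alike of the phone alone.

How it is judged:
By the outcome, as a careful person would: the job done as asked, in the order asked, and still so for the second after the job is handed in, with the robot touching nothing.
It also fails if it takes over 72 s, if anything falls off the work surface, if the arm or the gripper's body presses on something with over 40 N, if the wrist force passes 120 N, or if a joint passes its speed limit or range.

## Robot

A 6-joint arm with a two-finger parallel gripper is mounted at the origin on the work surface. World frame = base frame: x ahead of the robot, y to its left, z up, the work surface at z = 0. Lengths are in m, angles in degrees, forces in N, time in s.
With the tool pointing down it reaches from about 0.35 to 0.875 m from the base axis. Payload 4.2 kg.
Tool frame: the origin (TCP) lies on the mounting face of the last link; the fingertips stand 182 mm ahead of it and the grasp point (between the pads) lies 164 mm ahead of it (r.tcp_to_grasp is the distance from the TCP to the grasp point, in m); z points along the fingers, y is the line along which they close (so a half turn about z gives the same grasp; the last joint's range is limited). The gripper opens to 87 mm and grips with 3 to 60 N. Pads are 19 mm wide; open, the fingers measure 117 mm over their backs; the gripper's body (75 mm by 190 mm) begins 51 mm behind the grasp point.
Start: joints at [14.817, 22.042, 0.453, 0, -68.411, -14.817], TCP at [0.625, 0, 0.405] pointing down, gripper open.
Joint ranges: [-179.83, 179.83], [-69.29, 118.12], [-61.27, 80.66], [-181.25, 117.63], [-171.15, -9.14], [-177.46, 177.46]. Speed limits (degrees/s): [159.86, 159.86, 180, 180, 180, 180].

## Interface

Orientations are given as a 3x3 rotation matrix whose columns are the frame's x, y, z axes.
In Python, from station import sense, eyes, r gives the robot as it stands.
- The arm moves only by the tool jog_arm, never from a script. Its argument "increments" is a list of rows, each a list of 4 numbers: the shift along the tool's x, y, z normalised to -1 to 1, where 1 is 0.02 m, then the turn about the tool's z normalised to -1 to 1, where 1 is 0.08 rad. A call has 1 to 10 rows; each row shifts and turns the commanded pose from where the row before left it, along the tool's axes as they then stand; what a row does not reach is not made up. A row lasts 1/10 s, in which the tool goes at most 50 mm and 8.59 degrees, less where a joint would pass 70% of its speed; a pose out of reach is approached as far as the arm can. A call with a number of a shift or a turn outside -1 to 1 is refused whole. A call with a gripper value outside its range is refused whole. "grip" is the finger opening in mm, from 0 to 87, set as the call begins (left out, the last holds). The fingers move at their own pace and stop on an object; the grip force is fixed at half the most. Time passes only in rows, so rows that do not move let the fingers close. It gives the time, the measured TCP pose, the force, the opening and the grip force at its end, in the units of the state.
- sense(): the state, without advancing time (a new reading comes with each control period).
- eyes.capture(name): name is "scene" or "side" or "wrist"; returns the picture (420x560x3 uint8, blue, green, red); there is no depth.
- eyes.get_calibration(name): a dict with "camera_matrix" (3x3 intrinsics, pixels), "R" (3x3) and "t" (3): a world point X has camera coordinates R X + t; the wrist camera has in their place "T_tool_cam" (4x4, takes a point from camera to tool coordinates, whose origin is the TCP and whose axes are the flange's). Camera axes: x right, y down, z forward; pixel columns grow to the right and rows downward; lengths in m; the calibration is good to about 2 mm. The wrist camera is an equidistant fisheye: a pixel r from the principal point sees the ray r / f radians off the axis. A picture is of the moment at which its call begins: read the wrist's pose just before it. get_calibration takes no time and is no camera call.
- r.finish_job(): hands the job in; it is judged then, once.
Trained networks look in the newest picture that a camera, given by its name, has taken for a name from the list of things; names that differ only in an ending like _2 or _b are one class to them, and where a whole thing is asked for, a point or a joint stands for the part that bears it (a point fixed in the world has none). Each returns a list of dicts, best first, with "conf" (0 to 1); they miss things now and then, are a little off and sometimes report something else, mostly with a low value. They report only what shows in the picture. A call takes as long as a camera call. They do not tell look-alikes from the thing itself.
- eyes.spot_in(camera, name): "centre" ([x, y, z] in m, in world coordinates, good to about 4 mm: the middle of the surface that is visible of it).
- eyes.outline_of(camera, name): "mask" (420x560 bool, what is visible of it).
The state is a dict: "time_s": time; "joints": joint angles; "joint_velocities": joint speeds; "effort": joint torques, N m; "tcp_pos": TCP position; "ee_rot": TCP orientation; "wrist_force": force on the tool from outside, world axes, zero at the start; "moment": the same for the moment, N m; "gripper_width": opening from 0.0 (shut) to 1.0 (fully open); "gripper_force": force on a finger pad.
Only numpy, scipy, OpenCV 4.12 (cv2) and the standard library are available. Lean on these libraries where they do the work, as an engineer would, in place of code of your own. Each camera call takes 0.05 s, during which the arm holds its last target. There are 200 camera calls.

## Working session

There is one attempt and no reset: what is moved stays moved. The work goes in short steps, Python scripts to look and compute and a tool call to move; the robot and the scene stay as the last step left them, time stands still between calls to the robot, and variables do not carry over. Pictures are saved under pics/ and viewed, at most 10 in all, crops included, and the job is handed in when it is done.

Besides the shell and the picture viewer there is one more tool, called after "Call:" by a JSON object that holds its "method" and its "body", one argument or row to a line. jog_arm: Moves the arm, as the interface text tells. Its arguments: {"type":"object","properties":{"increments":{"type":"array"},"grip":{"type":"number"}},"required":["increments"]}

```bash
mkdir -p pics; ls
python3 - <<'E'
from station import sense, eyes, r
import cv2,numpy as np
s=sense();print(s['time_s'],s['tcp_pos'],s['ee_rot'])
a=eyes.capture("scene");b=eyes.capture("side")
cv2.imwrite("pics/a.png",a);cv2.imwrite("pics/b.png",b)
for n in ["phone","plate","panel","key_blue_top","screwdriver","flux_bottle","paste_jar"]:
  for c in ["scene","side"]:
    print(n,c,[(np.round(d['centre'],3).tolist(),round(d['conf'],2)) for d in eyes.spot_in(c,n)][:4])
print(sense()['time_s'])
E
```

```text
pics
0.0 [6.24784213e-01 2.55753929e-05 4.03643597e-01] [[-2.25853659e-04 -9.99997531e-01 -2.21048308e-03]
 [-9.99999973e-01  2.25955679e-04 -4.59028851e-05]
 [ 4.64022430e-05  2.21047265e-03 -9.99997556e-01]]
phone scene [([0.196, 0.357, 0.008], 0.81), ([0.578, -0.159, 0.071], 0.71), ([0.526, 0.186, 0.025], 0.63), ([0.613, 0.586, 0.011], 0.58)]
phone side [([0.194, 0.352, 0.01], 0.97), ([0.525, 0.194, 0.019], 0.67), ([0.61, 0.58, 0.011], 0.56), ([0.506, 0.192, 0.012], 0.2)]
plate scene [([0.52, 0.138, 0.012], 0.69), ([0.542, -0.29, 0.066], 0.31)]
plate side [([0.507, 0.189, 0.014], 0.8)]
panel scene [([0.589, -0.248, 0.045], 0.91)]
panel side [([0.564, -0.27, 0.045], 0.9)]
key_blue_top scene [([0.552, -0.252, 0.068], 0.65), ([0.795, -0.179, 0.047], 0.21)]
key_blue_top side [([0.559, -0.252, 0.072], 0.52)]
screwdriver scene [([0.817, -0.046, 0.024], 0.84)]
screwdriver side [([0.81, -0.052, 0.02], 0.68), ([0.505, 0.188, 0.011], 0.43)]
flux_bottle scene [([0.814, -0.046, 0.023], 0.62), ([0.762, 0.211, 0.045], 0.51)]
flux_bottle side [([0.748, 0.205, 0.041], 0.63), ([0.564, -0.206, 0.067], 0.2)]
paste_jar scene [([0.795, -0.182, 0.047], 0.86), ([0.553, -0.25, 0.072], 0.7), ([0.762, 0.208, 0.046], 0.16)]
paste_jar side [([0.788, -0.184, 0.04], 0.93), ([0.564, -0.206, 0.068], 0.28)]
0.8
```

View pics/a.png

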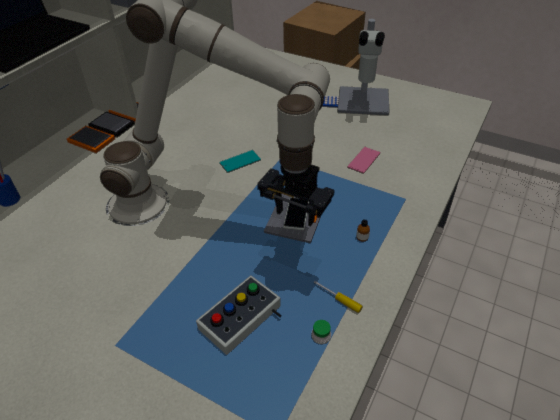

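View pics/b.png

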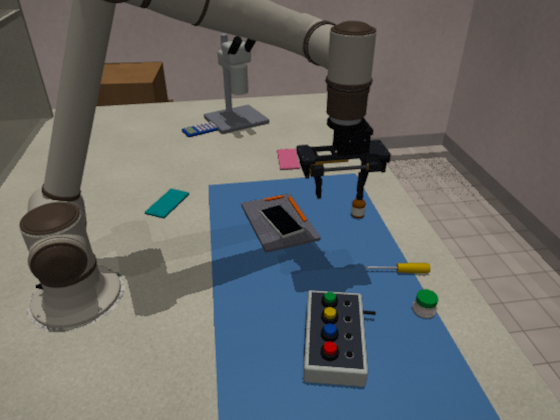

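Side view: the phone lies on the plate at about (283,220), with the orange rails behind it and to its right. On the panel, from far to near, the keys are green (330,299), yellow (330,314), blue (330,331) and red (330,350). The arm hides the plate in the scene view, so I'll move over the plate with the wrist camera.

Call:
{"method": "jog_arm", "body": {
  "increments": [
    [-0.9,0.5,0,0],
    [-0.9,0.5,0,0],
    [-0.9,0.5,0,0],
    [-0.9,0.5,0,0],
    [-0.9,0.5,0,0],
    [-0.9,0.5,0,0],
    [-0.9,0.5,0,0],
    [-0.9,0.5,0,0],
    [-0.9,0.5,0,0],
    [-0.9,0.5,0,0]
  ],
  "grip": 0
}}

```text
time_s: 1.8
tcp_pos: [0.5245, 0.1807, 0.4049]
ee_rot: [[0.0, -1.0, 0.0], [-1.0, -0.0, 0.0], [-0.0, -0.0, -1.0]]
wrist_force: [-0.3, 0.4, 0.0]
gripper_width: 0.173
gripper_force: 0.0
```

Call:
{"method": "jog_arm", "body": {
  "increments": [
    [0,0,0,0],
    [0,0,0,0],
    [0,0,0,0],
    [0,0,0,0]
  ]
}}

```text
time_s: 2.2
tcp_pos: [0.5253, 0.1794, 0.4047]
ee_rot: [[-0.001, -1.0, 0.0], [-1.0, 0.001, -0.0], [0.0, -0.0, -1.0]]
wrist_force: [-0.3, -0.5, -0.1]
gripper_width: 0.005
gripper_force: 0.0
```

Run:
```python
from station import sense, eyes, r
import cv2,numpy as np
s=sense();print(s['time_s'],s['tcp_pos'],s['ee_rot'],s['gripper_width'])
a=eyes.capture("wrist");cv2.imwrite("pics/w1.png",a)
print(eyes.get_calibration("wrist"))
for n in ["phone","plate"]:
    print(n,[(np.round(d['centre'],3).tolist(),round(d['conf'],2)) for d in eyes.spot_in("wrist",n)][:4])
```

```text
2.2 [0.52530492 0.17938803 0.40471478] [[-1.06701067e-03 -9.99999431e-01  1.11012543e-05]
 [-9.99999425e-01  1.06700945e-03 -1.09186636e-04]
 [ 1.09174729e-04 -1.12177512e-05 -9.99999994e-01]] 0.00455168580995572
{'camera_matrix': array([[325.1922621 ,   0.        , 282.25346349],
       [  0.        , 325.1922621 , 205.59563801],
       [  0.        ,   0.        ,   1.        ]]), 'T_tool_cam': array([[-2.33051211e-04, -9.65805211e-01, -2.59268662e-01,
         7.07405778e-02],
       [ 9.99999965e-01, -1.92392669e-04, -1.82194642e-04,
        -8.44015543e-04],
       [ 1.26083144e-04, -2.59268696e-01,  9.65805222e-01,
         2.01531350e-02],
       [ 0.00000000e+00,  0.00000000e+00,  0.00000000e+00,
         1.00000000e+00]])}
phone [([0.223, 0.375, 0.007], 0.88), ([0.526, 0.184, 0.022], 0.75), ([0.801, -0.032, 0.022], 0.16)]
plate []
```

View pics/w1.png

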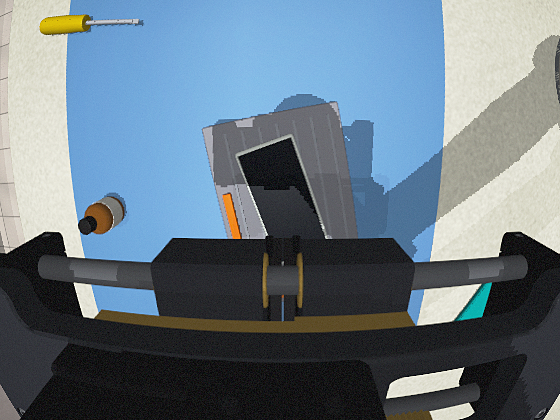

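Wrist view: the lower half of the frame is gripper. The phone shows from (265,145) downward, the plate's -y corners are at (203,128) and (337,102), and the long rail starts at (228,195). I'll move in +y to see the rest.

Call:
{"method": "jog_arm", "body": {
  "increments": [
    [-0.9,0,0,0],
    [-0.9,0,0,0],
    [-0.9,0,0,0],
    [-0.9,0,0,0],
    [-0.9,0,0,0],
    [-0.9,0,0,0],
    [-0.9,0,0,0],
    [0,0,0,0],
    [0,0,0,0],
    [0,0,0,0]
  ]
}}

```text
time_s: 3.35
tcp_pos: [0.5249, 0.3058, 0.4047]
ee_rot: [[-0.0, -1.0, -0.0], [-1.0, 0.0, -0.0], [0.0, 0.0, -1.0]]
wrist_force: [-0.1, -0.1, -0.7]
gripper_width: 0.005
gripper_force: 0.0
```

```bash
cat > h.py <<'E'
from station import sense, eyes, r
import cv2,numpy as np
def wcam(s):
    c=eyes.get_calibration("wrist");T=np.eye(4);T[:3,:3]=s['ee_rot'];T[:3,3]=s['tcp_pos']
    return c['camera_matrix'],T@c['T_tool_cam']
def ray(px,cal):
    K,T=cal;px=np.asarray(px,float).reshape(-1,2)
    d=(px-K[:2,2])/K[0,0];rr=np.linalg.norm(d,axis=1,keepdims=True)+1e-12
    v=np.hstack([d/rr*np.sin(rr),np.cos(rr)]);return T[:3,3],v@T[:3,:3].T
def atz(px,z,cal):
    o,v=ray(px,cal);return o+v*((z-o[2])/v[:,2])[:,None]
def rectify(img,cal,z,x0,x1,y0,y1,m=0.0005):
    # top view of plane z; image col = (x1-x)/m (left=+x), row=(y-y0)/m
    K,T=cal;X,Y=np.meshgrid(np.arange(x1,x0,-m),np.arange(y0,y1,m))
    P=np.stack([X,Y,np.full_like(X,z)],-1)-T[:3,3];c=P@T[:3,:3]
    n=np.hypot(c[...,0],c[...,1]);th=np.arctan2(n,c[...,2])*K[0,0]/n
    return cv2.remap(img,(K[0,2]+c[...,0]*th).astype(np.float32),(K[1,2]+c[...,1]*th).astype(np.float32),cv2.INTER_LINEAR)
E
python3 - <<'E'
from h import *
s=sense();print(s['time_s'],s['tcp_pos'])
a=eyes.capture("wrist");np.savez("w2.npz",a=a,p=s['tcp_pos'],R=s['ee_rot'])
for n in ["phone","plate"]:
    print(n,[(np.round(d['centre'],3).tolist(),round(d['conf'],2)) for d in eyes.spot_in("wrist",n)][:4])
    for d in eyes.outline_of("wrist",n)[:3]: print(round(d['conf'],2),cv2.boundingRect(d['mask'].astype(np.uint8)))
o=rectify(a,wcam(s),0.012,0.40,0.68,0.03,0.33)
print(o.shape);cv2.imwrite("pics/w2.png",o)
E
```

```text
3.35 [0.5249411  0.30580959 0.40471181]
phone [([0.198, 0.356, 0.004], 0.8), ([0.524, 0.201, 0.022], 0.58)]
0.9 (467, 174, 73, 85)
0.61 (234, 25, 100, 137)
plate [([0.511, 0.234, 0.011], 0.84)]
0.59 (202, 0, 169, 218)
0.33 (234, 25, 100, 137)
(601, 560, 3)
```

View pics/w2.png

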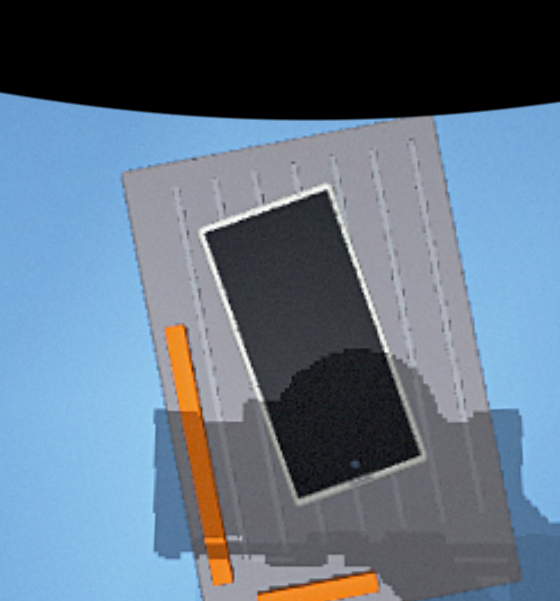

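Top-view rectification (0.5 mm/px): plate corners are at (122,173) and (433,117), the phone's -y corners at (202,232) and (328,185), and its +y corners at (424,458) and (300,502). The rails are at (198,455) and (318,588). Next I'll fit these numerically.

Run:
```python
from h import *
d=np.load("w2.npz");a=d['a'];s2=dict(tcp_pos=d['p'],ee_rot=d['R']);cal=wcam(s2)
B=(0.40,0.68,0.03,0.36)
def fit(mask,n):
    cs,_=cv2.findContours(mask.astype(np.uint8),cv2.RETR_EXTERNAL,cv2.CHAIN_APPROX_NONE)
    for c in sorted(cs,key=cv2.contourArea)[::-1][:n]:
        b=cv2.boxPoints(cv2.minAreaRect(c));w=np.c_[B[1]-b[:,0]*.0005,B[2]+b[:,1]*.0005]*1e3
        e=w[1]-w[0];f=w[2]-w[1]
        print(np.round(w,1).tolist(),'c',np.round(w.mean(0),1),'len',np.round([np.hypot(*e),np.hypot(*f)],1),'ang',np.round(np.degrees([np.arctan2(e[1],e[0]),np.arctan2(f[1],f[0])]),2))
o=rectify(a,cal,0.018,*B).astype(int)
print('rails');fit((o[...,2]>o[...,0]+50),2)
o=rectify(a,cal,0.012,*B).astype(int)
print('plate');m=((o[...,0]-o[...,2])<25)&(o.sum(2)>30);m=cv2.morphologyEx(m.astype(np.uint8),cv2.MORPH_OPEN,np.ones((9,9)));m[450:]=0;fit(m,1)
o=rectify(a,cal,0.021,*B)
# dark face + frame: face
g=o.max(2);m=(g<62);m[:150]=0
print('face');fit(cv2.morphologyEx(m.astype(np.uint8),cv2.MORPH_OPEN,np.ones((7,7))),2)
# height of phone corners by two views: w1 px & w2 px
s1=dict(tcp_pos=np.array([0.52530492,0.17938803,0.40471478]),ee_rot=d['R'])
c1=wcam(s1)
# refine: rectify w1 at z=.021 and template-match the phone's -y end
w1=cv2.imread("pics/w1.png")
for z in (.012,.016,.021,.026):
    r1=rectify(w1,c1,z,*B);r2=rectify(a,cal,z,*B)
    t=r2[195:270,110:300];R=cv2.matchTemplate(r1,t,cv2.TM_CCOEFF_NORMED);_,v,_,l=cv2.minMaxLoc(R);print(z,v,(l[0]-110)/2,(l[1]-195)/2,'mm')
```

```text
rails
[[597.5, 194.10000610351562], [586.7999877929688, 192.0], [562.2000122070312, 319.70001220703125], [572.9000244140625, 321.79998779296875]] c [579.9 256.9] len [ 10.9 130.1] ang [-169.09  100.91]
[[552.0, 324.70001220703125], [492.8999938964844, 313.29998779296875], [490.70001220703125, 324.3999938964844], [549.9000244140625, 335.79998779296875]] c [521.4 324.6] len [60.2 11.3] ang [-169.11  100.89]
plate
[[619.9000244140625, 114.80000305175781], [464.1000061035156, 85.0999984741211], [431.79998779296875, 254.5], [587.5999755859375, 284.20001220703125]] c [525.9 184.6] len [158.6 172.5] ang [-169.2  100.8]
face
[[551.7999877929688, 219.10000610351562], [492.1000061035156, 198.10000610351562], [471.3999938964844, 257.0], [531.0, 278.0]] c [511.6 238.1] len [63.2 62.5] ang [-160.6  109.4]
[[576.2999877929688, 148.3000030517578], [517.2999877929688, 127.5999984741211], [501.20001220703125, 173.39999389648438], [560.2999877929688, 194.10000610351562]] c [538.8 160.9] len [62.5 48.5] ang [-160.71  109.29]
0.012 0.9154502153396606 0.0 3.0 mm
0.016 0.9115683436393738 0.0 1.5 mm
0.021 0.9077818393707275 0.0 0.0 mm
0.026 0.902743399143219 0.5 -2.0 mm
```

Fit: plate origin at about (519.4, 217.5) mm, yaw 10.9°. The phone is at plate (1.7, -15.3) mm, skewed +8.4°, with its top at 21 mm, and the rail sizes match the text. I'll align the tool with the plate, push the short end in +y with two fingers, then push the side in +x.

Call:
{"method": "jog_arm", "body": {
  "increments": [
    [0,0,0,-0.8],
    [0,0,0,-0.8],
    [0,0,0,-0.78],
    [0,0,0,0],
    [1,0.2,0,0],
    [1,0.2,0,0],
    [1,0.2,0,0],
    [1,0.25,0,0],
    [1,0,0,0],
    [1,0,0,0]
  ],
  "grip": 30
}}

```text
time_s: 4.6
tcp_pos: [0.5307, 0.1826, 0.4051]
ee_rot: [[0.188, -0.982, 0.0], [-0.982, -0.188, 0.0], [-0.0, -0.0, -1.0]]
wrist_force: [0.8, -0.7, -0.8]
gripper_width: 0.344
gripper_force: 0.0
```

Call:
{"method": "jog_arm", "body": {
  "increments": [
    [1,0,0,0],
    [1,0,0,0],
    [1,0,0,0],
    [1,0,0,0],
    [0.18,0,0,0],
    [0,0,1,0],
    [0,0,1,0],
    [0,0,1,0],
    [0,0,0,0],
    [0,0,0,0]
  ]
}}

```text
time_s: 5.6
tcp_pos: [0.5469, 0.1027, 0.3452]
ee_rot: [[0.189, -0.982, 0.0], [-0.982, -0.189, -0.0], [0.0, -0.0, -1.0]]
wrist_force: [0.2, 0.8, 0.1]
gripper_width: 0.348
gripper_force: 0.0
```

```bash
cat >> h.py <<'E'
O=np.array([.5194,.2175]);t=np.radians(10.9);ex=np.array([np.cos(t),np.sin(t)]);ey=np.array([-ex[1],ex[0]])
def st():
    s=sense();d=np.array(s['tcp_pos'][:2])-O;R=s['ee_rot']
    print(s['time_s'],'plate',np.round([d@ex*1e3,d@ey*1e3],1),'z',round(s['tcp_pos'][2]*1e3,1),'yaw',np.round(np.degrees(np.arctan2(-R[1][1],-R[0][1])),2),'F',np.round(s['wrist_force'],1),s['gripper_width']*87)
E
python3 - <<'E'
from h import *
st()
E
```

```text
5.6 plate [   5.3 -117.9] z 345.2 yaw 10.91 F [0.2 0.8 0.1] 30.257906764889892
```

Call:
{"method": "jog_arm", "body": {
  "increments": [
    [0,0,1,0],
    [0,0,1,0],
    [0,0,1,0],
    [0,0,1,0],
    [0,0,1,0],
    [0,0,1,0],
    [0,0,0.8,0],
    [0,0,0.5,0],
    [0,0,0.08,0],
    [0,0,0,0]
  ]
}}

```text
time_s: 6.6
tcp_pos: [0.5473, 0.1031, 0.1979]
ee_rot: [[0.19, -0.982, 0.001], [-0.982, -0.19, 0.0], [-0.0, -0.001, -1.0]]
wrist_force: [-0.1, 0.3, 0.2]
gripper_width: 0.344
gripper_force: 0.0
```

Call:
{"method": "jog_arm", "body": {
  "increments": [
    [-0.25,0,0,0],
    [-0.25,0,0,0],
    [-0.2,0,0,0],
    [-0.15,0,0,0],
    [-0.15,0,0,0],
    [-0.15,0,0,0],
    [-0.15,0,0,0],
    [-0.15,0,0,0],
    [-0.15,0,0,0],
    [-0.15,0,0,0]
  ]
}}

```text
time_s: 7.6
tcp_pos: [0.5401, 0.1374, 0.1971]
ee_rot: [[0.189, -0.982, -0.0], [-0.982, -0.189, -0.0], [0.0, 0.0, -1.0]]
wrist_force: [0.6, -2.3, 1.9]
gripper_width: 0.344
gripper_force: 1.0
```

Call:
{"method": "jog_arm", "body": {
  "increments": [
    [-0.15,0,0,0],
    [-0.15,0,0,0],
    [-0.15,0,0,0],
    [-0.15,0,0,0],
    [-0.15,0,0,0],
    [-0.15,0,0,0],
    [0,0,0,0],
    [0,0,0,0]
  ]
}}

```text
time_s: 8.4
tcp_pos: [0.5369, 0.1553, 0.1971]
ee_rot: [[0.189, -0.982, 0.001], [-0.982, -0.189, 0.001], [-0.001, -0.001, -1.0]]
wrist_force: [-0.2, 0.0, -0.5]
gripper_width: 0.341
gripper_force: 0.0
```

Run:
```python
from h import *
st()
a=eyes.capture("side");cv2.imwrite("pics/c.png",cv2.resize(a[150:290,190:360],None,fx=4,fy=4,interpolation=2))
```

```text
8.4 plate [  5.4 -64.4] z 197.1 yaw 10.91 F [-0.2  0.  -0.5] 29.67593273380513
```

View pics/c.png

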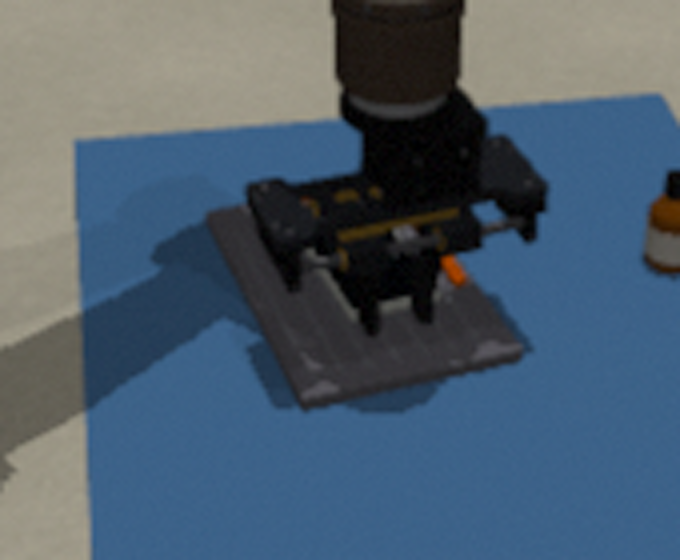

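The crop shows the phone square against both fingertips (375,325 and 425,310). I'll push on to just short of the short rail, retreat, and go around to the -x side.

Call:
{"method": "jog_arm", "body": {
  "increments": [
    [-0.15,0,0,0],
    [-0.15,0,0,0],
    [-0.05,0,0,0],
    [0,0,0,0],
    [0.5,0,0,0],
    [0.5,0,0,0],
    [0,0,-1,0],
    [0,0,-1,0],
    [0,0,-1,0],
    [0,0,0,0]
  ]
}}

```text
time_s: 9.45
tcp_pos: [0.5403, 0.1417, 0.26]
ee_rot: [[0.189, -0.982, 0.006], [-0.982, -0.189, 0.003], [-0.002, -0.006, -1.0]]
wrist_force: [-0.1, -0.0, 0.3]
gripper_width: 0.344
gripper_force: 0.0
```

Call:
{"method": "jog_arm", "body": {
  "increments": [
    [-1,0.5,0,0],
    [-1,0.6,0,0],
    [-1,0.7,0,0],
    [-1,0.7,0,0],
    [-1,0.7,0,0],
    [0,0,0,0],
    [0,0,0,0],
    [0,0,0,0]
  ],
  "grip": 0
}}

```text
time_s: 10.25
tcp_pos: [0.4579, 0.2276, 0.2568]
ee_rot: [[0.188, -0.982, -0.0], [-0.982, -0.188, -0.0], [0.0, 0.0, -1.0]]
wrist_force: [-0.7, -0.2, -0.4]
gripper_width: 0.011
gripper_force: 0.0
```

Run:
```python
from h import *
st()
```

```text
10.25 plate [-58.5  21.6] z 256.8 yaw 10.86 F [-0.7 -0.2 -0.4] 0.9624436738093194
```

Call:
{"method": "jog_arm", "body": {
  "increments": [
    [-0.15,0,1,0],
    [0,0,1,0],
    [0,0,0.7,0],
    [0,0,0.27,0],
    [0,0,0,0],
    [0,0,0,0],
    [0,-0.15,0,0],
    [0,-0.15,0,0],
    [0,-0.15,0,0],
    [0,-0.15,0,0]
  ]
}}

```text
time_s: 11.25
tcp_pos: [0.4691, 0.2336, 0.1981]
ee_rot: [[0.189, -0.982, 0.001], [-0.982, -0.189, 0.0], [-0.0, -0.001, -1.0]]
wrist_force: [0.4, 0.2, 0.1]
gripper_width: 0.004
gripper_force: 0.0
```

Call:
{"method": "jog_arm", "body": {
  "increments": [
    [0,-0.15,0,0],
    [0,-0.15,0,0],
    [0,-0.15,0,0],
    [0,-0.15,0,0],
    [0,-0.15,0,0],
    [0,-0.1,0,0],
    [0,-0.1,0,0],
    [0,0,0,0],
    [0,0,0,0]
  ]
}}

```text
time_s: 12.15
tcp_pos: [0.4875, 0.2371, 0.1977]
ee_rot: [[0.189, -0.982, 0.0], [-0.982, -0.189, 0.0], [-0.0, -0.0, -1.0]]
wrist_force: [-0.8, -0.7, -1.2]
gripper_width: 0.008
gripper_force: 0.1
```

Run:
```python
from h import *
st()
```

```text
12.15 plate [-27.6  25.3] z 197.7 yaw 10.91 F [-0.8 -0.7 -1.2] 0.6544612487719073
```

Call:
{"method": "jog_arm", "body": {
  "increments": [
    [0,-0.05,0,0],
    [0,-0.05,0,0],
    [0,-0.05,0,0],
    [0,0,0,0]
  ]
}}

```text
time_s: 12.55
tcp_pos: [0.4904, 0.2377, 0.1977]
ee_rot: [[0.189, -0.982, 0.0], [-0.982, -0.189, 0.0], [-0.0, -0.0, -1.0]]
wrist_force: [-0.8, -0.0, 0.3]
gripper_width: 0.005
gripper_force: 0.3
```

Call:
{"method": "jog_arm", "body": {
  "increments": [
    [0,-0.05,0,0],
    [0,0,0,0]
  ]
}}

```text
time_s: 12.75
tcp_pos: [0.4914, 0.2378, 0.1977]
ee_rot: [[0.189, -0.982, 0.0], [-0.982, -0.189, 0.0], [-0.0, -0.0, -1.0]]
wrist_force: [0.1, -0.7, 0.0]
gripper_width: 0.003
gripper_force: 0.4
```

Call:
{"method": "jog_arm", "body": {
  "increments": [
    [0,-0.05,0,0],
    [0,0,0,0]
  ]
}}

```text
time_s: 12.95
tcp_pos: [0.4924, 0.2381, 0.1977]
ee_rot: [[0.189, -0.982, 0.0], [-0.982, -0.189, 0.0], [-0.0, -0.0, -1.0]]
wrist_force: [-0.2, -0.3, -0.5]
gripper_width: 0.008
gripper_force: 0.3
```

Call:
{"method": "jog_arm", "body": {
  "increments": [
    [0,-0.05,0,0],
    [0,0,0,0]
  ]
}}

```text
time_s: 13.15
tcp_pos: [0.4934, 0.2383, 0.1977]
ee_rot: [[0.189, -0.982, 0.0], [-0.982, -0.189, 0.0], [-0.0, -0.0, -1.0]]
wrist_force: [-0.9, 0.2, 0.7]
gripper_width: 0.003
gripper_force: 0.3
```

Call:
{"method": "jog_arm", "body": {
  "increments": [
    [0,-0.05,0,0],
    [0,0,0,0]
  ]
}}

```text
time_s: 13.35
tcp_pos: [0.4944, 0.2384, 0.1977]
ee_rot: [[0.189, -0.982, 0.0], [-0.982, -0.189, 0.0], [-0.0, -0.0, -1.0]]
wrist_force: [-0.8, -0.7, -0.3]
gripper_width: 0.006
gripper_force: 0.3
```

Call:
{"method": "jog_arm", "body": {
  "increments": [
    [0,-0.05,0,0],
    [0,0,0,0]
  ]
}}

```text
time_s: 13.55
tcp_pos: [0.4953, 0.2386, 0.1978]
ee_rot: [[0.189, -0.982, 0.0], [-0.982, -0.189, 0.0], [-0.0, -0.0, -1.0]]
wrist_force: [-0.7, -0.4, 0.7]
gripper_width: 0.007
gripper_force: 0.4
```

Run:
```python
from h import *
st()
a=eyes.capture("side");cv2.imwrite("pics/d.png",cv2.resize(a[165:265,220:350],None,fx=6,fy=6,interpolation=2))
```

```text
13.55 plate [-19.6  25.3] z 197.8 yaw 10.91 F [-0.7 -0.4  0.7] 0.6159793782189614
```

View pics/d.png

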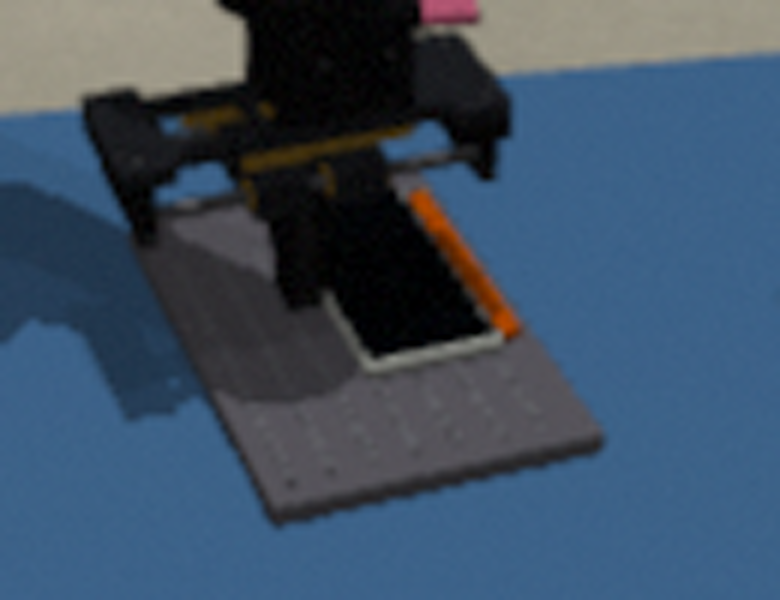

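The crop shows the phone almost against the long rail, with a small gap near (460,270) and its -x side at (350,320). I'll keep going in small steps.

Call:
{"method": "jog_arm", "body": {
  "increments": [
    [0,-0.04,0,0],
    [0,0,0,0]
  ]
}}

```text
time_s: 13.8
tcp_pos: [0.4961, 0.2387, 0.1977]
ee_rot: [[0.189, -0.982, 0.0], [-0.982, -0.189, -0.0], [0.0, -0.0, -1.0]]
wrist_force: [-1.4, -0.2, 0.3]
gripper_width: 0.002
gripper_force: 0.4
```

Call:
{"method": "jog_arm", "body": {
  "increments": [
    [0,-0.04,0,0],
    [0,0,0,0]
  ]
}}

```text
time_s: 14.0
tcp_pos: [0.4969, 0.2389, 0.1978]
ee_rot: [[0.189, -0.982, 0.0], [-0.982, -0.189, 0.0], [-0.0, -0.0, -1.0]]
wrist_force: [-1.4, 0.8, 0.2]
gripper_width: 0.008
gripper_force: 0.5
```

Call:
{"method": "jog_arm", "body": {
  "increments": [
    [0,-0.04,0,0],
    [0,0,0,0]
  ]
}}

```text
time_s: 14.2
tcp_pos: [0.4974, 0.239, 0.1978]
ee_rot: [[0.189, -0.982, -0.001], [-0.982, -0.189, -0.0], [0.0, 0.001, -1.0]]
wrist_force: [-2.5, 0.6, 1.9]
gripper_width: 0.007
gripper_force: 1.4
```

Call:
{"method": "jog_arm", "body": {
  "increments": [
    [0,-0.04,0,0],
    [0,0,0,0]
  ]
}}

```text
time_s: 14.4
tcp_pos: [0.4976, 0.239, 0.1977]
ee_rot: [[0.189, -0.982, -0.002], [-0.982, -0.189, -0.001], [0.001, 0.002, -1.0]]
wrist_force: [-4.8, 0.3, 3.1]
gripper_width: 0.003
gripper_force: 2.6
```

Against the long rail now (force rising to 4.8 N). Next I'll retreat and go to the -y end.

Call:
{"method": "jog_arm", "body": {
  "increments": [
    [0,0.3,0,0],
    [0,0.2,0,0],
    [0,0,-1,0],
    [0,0,-1,0],
    [0,0,-1,0],
    [1,-0.5,0,0],
    [1,-0.5,0,0],
    [1,-0.5,0,0],
    [1,-0.6,0,0],
    [1,-0.6,0,0]
  ],
  "grip": 30
}}

```text
time_s: 15.4
tcp_pos: [0.5611, 0.1486, 0.258]
ee_rot: [[0.19, -0.982, 0.001], [-0.982, -0.19, 0.0], [-0.0, -0.002, -1.0]]
wrist_force: [0.9, 0.1, 0.0]
gripper_width: 0.345
gripper_force: 0.0
```

Call:
{"method": "jog_arm", "body": {
  "increments": [
    [0,0,0,0],
    [0,0,0,0],
    [0,0,1,0],
    [0,0,1,0],
    [0,0,0.7,0],
    [0,0,0.3,0],
    [0,0,0,0],
    [0,0,0,0]
  ]
}}

```text
time_s: 16.2
tcp_pos: [0.5606, 0.1499, 0.1984]
ee_rot: [[0.19, -0.982, 0.001], [-0.982, -0.19, 0.0], [-0.0, -0.001, -1.0]]
wrist_force: [0.2, 0.8, 0.1]
gripper_width: 0.344
gripper_force: 0.0
```

Run:
```python
from h import *
st()
```

```text
16.2 plate [ 27.7 -74.2] z 198.4 yaw 10.96 F [0.2 0.8 0.1] 29.891717221095387
```

Call:
{"method": "jog_arm", "body": {
  "increments": [
    [-0.15,0,0,0],
    [-0.15,0,0,0],
    [-0.15,0,0,0],
    [-0.15,0,0,0],
    [-0.15,0,0,0],
    [-0.1,0,0,0],
    [0,0,0,0]
  ]
}}

```text
time_s: 16.9
tcp_pos: [0.5572, 0.1663, 0.1977]
ee_rot: [[0.19, -0.982, -0.0], [-0.982, -0.19, -0.0], [0.0, 0.0, -1.0]]
wrist_force: [0.2, 0.4, -0.7]
gripper_width: 0.347
gripper_force: 0.0
```

Call:
{"method": "jog_arm", "body": {
  "increments": [
    [-0.05,0,0,0],
    [0,0,0,0]
  ]
}}

```text
time_s: 17.1
tcp_pos: [0.557, 0.1669, 0.1977]
ee_rot: [[0.189, -0.982, -0.0], [-0.982, -0.189, -0.0], [0.0, 0.0, -1.0]]
wrist_force: [-0.1, 0.7, -0.8]
gripper_width: 0.343
gripper_force: 0.1
```

Call:
{"method": "jog_arm", "body": {
  "increments": [
    [-0.05,0,0,0],
    [0,0,0,0]
  ]
}}

```text
time_s: 17.3
tcp_pos: [0.5569, 0.1675, 0.1977]
ee_rot: [[0.189, -0.982, -0.001], [-0.982, -0.189, -0.001], [0.001, 0.001, -1.0]]
wrist_force: [1.0, -2.7, 1.0]
gripper_width: 0.342
gripper_force: 1.7
```

Call:
{"method": "jog_arm", "body": {
  "increments": [
    [-0.04,0,0,0],
    [0,0,0,0]
  ]
}}

```text
time_s: 17.5
tcp_pos: [0.5569, 0.1677, 0.1977]
ee_rot: [[0.189, -0.982, -0.001], [-0.982, -0.189, -0.002], [0.002, 0.001, -1.0]]
wrist_force: [2.4, -6.1, 0.3]
gripper_width: 0.345
gripper_force: 3.2
```

Call:
{"method": "jog_arm", "body": {
  "increments": [
    [-0.04,0,0,0],
    [0,0,0,0]
  ]
}}

```text
time_s: 17.7
tcp_pos: [0.5568, 0.168, 0.1977]
ee_rot: [[0.189, -0.982, -0.001], [-0.982, -0.189, -0.003], [0.002, 0.002, -1.0]]
wrist_force: [2.9, -8.1, 0.9]
gripper_width: 0.344
gripper_force: 4.5
```

Seated on the short rail (8 N). The stop, at plate y -55.7, matches the prediction. I'll retreat, lift and check from above.

Call:
{"method": "jog_arm", "body": {
  "increments": [
    [0.4,0,0,0],
    [0.4,0,0,0],
    [0,0,-1,0],
    [0,0,-1,0],
    [0,0,-1,0],
    [0,0,-1,0],
    [0,0,-1,0],
    [0,0,-1,0],
    [0,0,-1,0],
    [0,0,-1,0]
  ],
  "grip": 0
}}

```text
time_s: 18.7
tcp_pos: [0.5594, 0.1537, 0.3586]
ee_rot: [[0.189, -0.982, 0.0], [-0.982, -0.189, 0.001], [-0.001, -0.0, -1.0]]
wrist_force: [-0.3, -0.1, 0.2]
gripper_width: 0.007
gripper_force: 0.0
```

Call:
{"method": "jog_arm", "body": {
  "increments": [
    [-1,0,-1,0],
    [-1,0,-1,0],
    [-1,0,0,0],
    [-1,0,0,0],
    [-1,0,0,0],
    [-1,0,0,0],
    [-1,0,0,0],
    [-1,0,0,0],
    [0,0,0,0],
    [0,0,0,0]
  ]
}}

```text
time_s: 19.7
tcp_pos: [0.5291, 0.3116, 0.3975]
ee_rot: [[0.19, -0.982, -0.0], [-0.982, -0.19, -0.0], [0.0, 0.001, -1.0]]
wrist_force: [1.4, 0.0, -0.4]
gripper_width: 0.005
gripper_force: 0.0
```

Run:
```python
from h import *
st();s=sense();a=eyes.capture("wrist");cal=wcam(s)
B=(0.40,0.68,0.07,0.36)
def fit(mask,n):
    cs,_=cv2.findContours(mask.astype(np.uint8),cv2.RETR_EXTERNAL,cv2.CHAIN_APPROX_NONE)
    for c in sorted(cs,key=cv2.contourArea)[::-1][:n]:
        b=cv2.boxPoints(cv2.minAreaRect(c));w=np.c_[B[1]-b[:,0]*.0005,B[2]+b[:,1]*.0005]
        w=np.c_[(w-O)@ex,(w-O)@ey]*1e3;e=w[1]-w[0]
        print('plate-frame centre',np.round(w.mean(0),1),'corners',np.round(w,1).tolist(),'ang',round(np.degrees(np.arctan2(e[1],e[0])),2))
o=rectify(a,cal,0.018,*B).astype(int);fit((o[...,2]>o[...,0]+40),2)
o=rectify(a,cal,0.021,*B);m=(o.max(2)<62);fit(cv2.morphologyEx(m.astype(np.uint8),cv2.MORPH_OPEN,np.ones((7,7))),3)
cv2.imwrite("pics/w3.png",o)
```

```text
19.7 plate [27.4 90.6] z 397.5 yaw 10.96 F [ 1.4  0.  -0.4] 0.46712403827893056
plate-frame centre [67.1 27.1] corners [[72.4, -37.9], [61.4, -37.8], [61.8, 92.0], [72.7, 92.0]] ang 179.86
plate-frame centre [ 22.2 105.1] corners [[52.1, 99.8], [-7.8, 99.9], [-7.8, 110.3], [52.1, 110.3]] ang 179.99
plate-frame centre [  19.8 -129.1] corners [[129.8, -175.2], [-99.5, -131.1], [-90.2, -82.9], [139.1, -127.1]] ang 169.1
plate-frame centre [27.  45.9] corners [[58.4, -4.4], [-4.8, -4.1], [-4.4, 96.2], [58.8, 95.9]] ang 179.75
plate-frame centre [  1.5 -34.7] corners [[7.1, -41.1], [-4.1, -41.0], [-4.1, -28.4], [7.2, -28.4]] ang 179.72
```

View pics/w3.png

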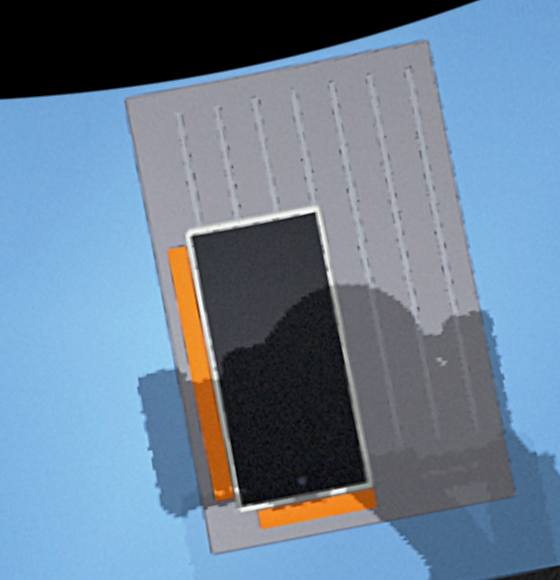

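The phone is flush with both rails: pale frame edges from (190,232) to (240,508) and along (300,495), face centred at plate x 27.0, yaw within 0.3°. Now the panel.

Call:
{"method": "jog_arm", "body": {
  "increments": [
    [0,0,0,0.8],
    [0,0,0,0.8],
    [0,0,0,0.78],
    [1,0,0,0],
    [1,0,0,0],
    [1,0,0,0],
    [1,0,0,0],
    [1,0,0,0],
    [1,0,0,0],
    [1,0,0,0]
  ]
}}

```text
time_s: 20.75
tcp_pos: [0.5292, 0.169, 0.3979]
ee_rot: [[-0.0, -1.0, 0.0], [-1.0, 0.0, 0.0], [-0.0, -0.0, -1.0]]
wrist_force: [1.1, 0.1, -0.4]
gripper_width: 0.004
gripper_force: 0.0
```

Call:
{"method": "jog_arm", "body": {
  "increments": [
    [1,-0.2,0,0],
    [1,-0.2,0,0],
    [1,-0.2,0,0],
    [1,-0.2,0,0],
    [1,-0.2,0,0],
    [1,-0.2,0,0],
    [1,-0.2,0,0],
    [1,-0.1,0,0],
    [1,0,0,0],
    [1,0,0,0]
  ]
}}

```text
time_s: 21.75
tcp_pos: [0.559, -0.0309, 0.3978]
ee_rot: [[-0.0, -1.0, 0.0], [-1.0, 0.0, -0.0], [0.0, -0.0, -1.0]]
wrist_force: [-0.8, 0.3, 0.4]
gripper_width: 0.005
gripper_force: 0.0
```

Call:
{"method": "jog_arm", "body": {
  "increments": [
    [1,0,0,0],
    [1,0,0,0],
    [1,0,0,0],
    [1,0,0,0],
    [0.5,0,0,0],
    [0,0,0,0],
    [0,0,0,0],
    [0,0,0,0]
  ]
}}

```text
time_s: 22.55
tcp_pos: [0.5593, -0.1185, 0.3978]
ee_rot: [[0.001, -1.0, 0.0], [-1.0, -0.001, 0.0], [-0.0, -0.0, -1.0]]
wrist_force: [0.2, 0.6, 0.0]
gripper_width: 0.007
gripper_force: 0.0
```

Run:
```python
from h import *
s=sense();st();print(s['tcp_pos']);a=eyes.capture("wrist");np.savez("k1.npz",a=a,p=s['tcp_pos'],R=s['ee_rot'])
cv2.imwrite("pics/k1.png",rectify(a,wcam(s),.067,.42,.70,-.42,-.12))
for n in ["key_blue_top","key_yellow_top","key_green_top","key_red_top"]:
    print(n,[(np.round(d['centre'],3).tolist(),round(d['conf'],2)) for d in eyes.spot_in("wrist",n)][:4])
```

```text
22.55 plate [ -24.4 -337.5] z 397.8 yaw 0.05 F [0.2 0.6 0. ] 0.5977660255109621
[ 0.55928983 -0.11852676  0.39778541]
key_blue_top [([0.551, -0.247, 0.066], 0.78), ([0.576, -0.156, 0.066], 0.26)]
key_yellow_top [([0.566, -0.198, 0.065], 0.94)]
key_green_top [([0.576, -0.158, 0.062], 0.65), ([0.542, -0.286, 0.064], 0.56)]
key_red_top [([0.545, -0.285, 0.066], 0.84)]
```

View pics/k1.png

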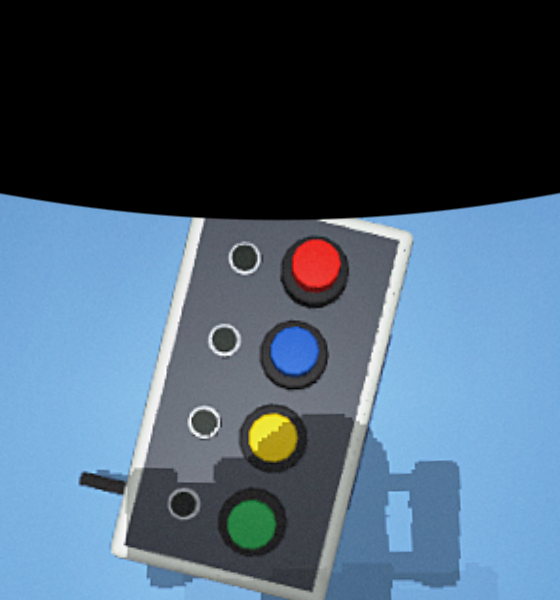

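Rectified at z = 67 mm: red cap at (317,265), blue (295,351), yellow (273,438), green (250,525), each 25 mm across, all lamps dark. I'll take a second view from a shifted position to check height.

Call:
{"method": "jog_arm", "body": {
  "increments": [
    [1,0,0,0],
    [1,0,0,0],
    [1,0,0,0],
    [0,0,0,0],
    [0,0,0,0],
    [0,0,0,0]
  ]
}}

```text
time_s: 23.4
tcp_pos: [0.5594, -0.1785, 0.3977]
ee_rot: [[0.001, -1.0, -0.0], [-1.0, -0.001, 0.0], [-0.0, 0.0, -1.0]]
wrist_force: [0.1, 0.6, 1.0]
gripper_width: 0.008
gripper_force: 0.0
```

Run:
```python
from h import *
d=np.load("k1.npz");s=sense();b=eyes.capture("wrist")
V=[(d['a'],wcam(dict(tcp_pos=d['p'],ee_rot=d['R']))),(b,wcam(s))]
def col(o):
    h=cv2.cvtColor(o,cv2.COLOR_BGR2HSV);H,S,v=[h[...,i].astype(int) for i in range(3)]
    g=(S>120)&(v>60)
    return dict(blue=g&(H>105)&(H<125)&(S>165),yellow=g&(H>22)&(H<35),green=g&(H>50)&(H<80),red=g&((H<8)|(H>172)))
B=(.45,.64,-.36,-.13)
for z in (.060,.067,.074):
    P=[]
    for a,cal in V:
        p={}
        for k,m in col(rectify(a,cal,z,*B)).items():
            m=cv2.morphologyEx(m.astype(np.uint8),cv2.MORPH_OPEN,np.ones((9,9)))
            cs,_=cv2.findContours(m,cv2.RETR_EXTERNAL,cv2.CHAIN_APPROX_NONE)
            if not cs: continue
            c,rr=cv2.minEnclosingCircle(max(cs,key=cv2.contourArea));p[k]=np.array([640-c[0]/2,-360+c[1]/2,rr])
        P.append(p)
    for k in P[0]: print(z,k,np.round(P[0][k],1),np.round(P[1].get(k,[0]),1))
print(s['tcp_pos'])
```

```text
0.06 blue [ 552.8 -245.6   25.4] [ 552.7 -245.1   25. ]
0.06 yellow [ 563.7 -201.5   25.9] [ 564.  -201.    26.6]
0.06 green [ 574.6 -157.2   25.9] [ 574.8 -157.2   26.9]
0.06 red [ 542.3 -289.6   27.8] [ 541.8 -289.    26.2]
0.067 blue [ 552.9 -244.4   24.9] [ 552.9 -245.1   24.5]
0.067 yellow [ 563.8 -201.4   25.4] [ 563.9 -202.2   26. ]
0.067 green [ 574.3 -157.9   25.2] [ 574.4 -159.2   26.5]
0.067 red [ 542.7 -287.4   27.2] [ 542.2 -288.1   25.7]
0.074 blue [ 553.1 -243.1   24.3] [ 553.2 -245.3   24. ]
0.074 yellow [ 563.7 -201.1   24.8] [ 563.7 -203.2   25.4]
0.074 green [ 574.1 -158.6   24.6] [ 574.  -161.3   25.7]
0.074 red [ 543.1 -285.2   26.6] [ 542.6 -287.2   25.1]
[ 0.55936145 -0.17845302  0.39770064]
```

Call:
{"method": "jog_arm", "body": {
  "increments": [
    [1,0.1,0,0],
    [1,0.1,0,0],
    [1,0.12,0,0],
    [0.33,0,0,0],
    [0,0,1,0],
    [0,0,1,0],
    [0,0,1,0],
    [0,0,1,0],
    [0,0,1,0],
    [0,0,1,0]
  ]
}}

```text
time_s: 24.45
tcp_pos: [0.5532, -0.2447, 0.2771]
ee_rot: [[0.001, -1.0, 0.0], [-1.0, -0.001, 0.0], [-0.0, -0.0, -1.0]]
wrist_force: [0.4, 0.4, -0.7]
gripper_width: 0.002
gripper_force: 0.0
```

Call:
{"method": "jog_arm", "body": {
  "increments": [
    [0,0,0.8,0],
    [0,0,0.34,0],
    [0,0,0,0],
    [0,0,0,0],
    [0,0,0,0]
  ]
}}

```text
time_s: 24.95
tcp_pos: [0.5534, -0.2456, 0.2561]
ee_rot: [[0.0, -1.0, 0.002], [-1.0, -0.0, -0.001], [0.001, -0.002, -1.0]]
wrist_force: [-0.3, -0.8, -0.1]
gripper_width: 0.004
gripper_force: 0.0
```

Call:
{"method": "jog_arm", "body": {
  "increments": [
    [0,0,0.15,0],
    [0,0,0.15,0],
    [0,0,0.15,0],
    [0,0,0.1,0],
    [0,0,0,0],
    [0,0,0,0]
  ]
}}

```text
time_s: 25.55
tcp_pos: [0.5531, -0.2457, 0.2444]
ee_rot: [[0.0, -1.0, 0.001], [-1.0, -0.0, -0.0], [0.0, -0.001, -1.0]]
wrist_force: [0.3, 0.9, 4.3]
gripper_width: 0.007
gripper_force: 2.2
```

Call:
{"method": "jog_arm", "body": {
  "increments": [
    [0,0,0.1,0],
    [0,0,0,0],
    [0,0,0,0]
  ]
}}

```text
time_s: 25.85
tcp_pos: [0.5531, -0.2456, 0.2436]
ee_rot: [[0.001, -1.0, 0.001], [-1.0, -0.001, -0.001], [0.001, -0.001, -1.0]]
wrist_force: [-2.3, 2.2, 10.5]
gripper_width: 0.005
gripper_force: 5.1
```

Call:
{"method": "jog_arm", "body": {
  "increments": [
    [0,0,0.07,0],
    [0,0,0,0],
    [0,0,0,0]
  ]
}}

```text
time_s: 26.15
tcp_pos: [0.5531, -0.2456, 0.2435]
ee_rot: [[0.001, -1.0, 0.001], [-1.0, -0.001, -0.001], [0.001, -0.001, -1.0]]
wrist_force: [-3.5, 3.1, 17.1]
gripper_width: 0.006
gripper_force: 8.1
```

Bottomed out (17 N). I'll release and check the lamp.

Call:
{"method": "jog_arm", "body": {
  "increments": [
    [0,0,-0.3,0],
    [0,0,-0.7,0],
    [0,0,-0.7,0],
    [-1,-0.25,0,0],
    [-1,-0.25,0,0],
    [-0.18,-0.05,0,0],
    [0,0,0,0],
    [0,0,0,0],
    [0,0,0,0]
  ]
}}

```text
time_s: 27.05
tcp_pos: [0.5637, -0.2027, 0.2742]
ee_rot: [[-0.001, -1.0, -0.001], [-1.0, 0.001, 0.0], [-0.0, 0.001, -1.0]]
wrist_force: [0.7, -0.1, -0.6]
gripper_width: 0.002
gripper_force: 0.0
```

```bash
cat > lamps.py <<'E'
from h import *
s=sense();print(s['time_s'],s['tcp_pos'])
c=eyes.get_calibration("side");im=eyes.capture("side")
p=np.radians(14);off=38e-3*np.array([np.cos(p),np.sin(p)])
for n,k in dict(red=(.5423,-.288),blue=(.553,-.245),yellow=(.564,-.202),green=(.5744,-.1585)).items():
    q=c['R']@np.array([k[0]+off[0],k[1]+off[1],.047])+c['t'];u=c['camera_matrix']@q;u=(u[:2]/u[2]).round().astype(int)
    w=im[u[1]-4:u[1]+5,u[0]-4:u[0]+5].reshape(-1,3).astype(int);print(n,u,'greenness',(w[:,1]-w[:,[0,2]].max(1)).max())
cv2.imwrite("pics/l.png",cv2.resize(im[270:400,280:400],None,fx=4,fy=4))
E
python3 lamps.py
```

```text
27.05 [ 0.56368485 -0.20267775  0.27422115]
red [348 346] greenness -4
blue [347 328] greenness -2
yellow [346 312] greenness 0
green [346 297] greenness 3
```

View pics/l.png

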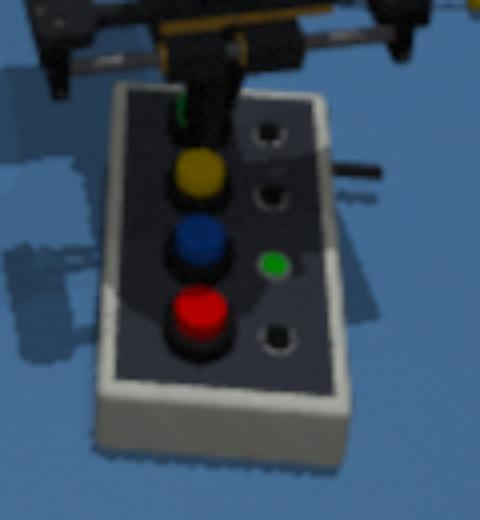

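The crop shows the blue lamp lit green at (273,264) and the others dark. My lamp window sat about 8 px too high, so I'll fix it. Yellow next.

Call:
{"method": "jog_arm", "body": {
  "increments": [
    [0,0,0.5,0],
    [0,0,0.45,0],
    [0,0,0.15,0],
    [0,0,0.15,0],
    [0,0,0.15,0],
    [0,0,0.1,0],
    [0,0,0,0],
    [0,0,0,0]
  ]
}}

```text
time_s: 27.9
tcp_pos: [0.5636, -0.2021, 0.2448]
ee_rot: [[-0.0, -1.0, -0.001], [-1.0, 0.0, -0.0], [0.0, 0.001, -1.0]]
wrist_force: [-3.1, 0.5, 4.4]
gripper_width: 0.005
gripper_force: 2.0
```

Call:
{"method": "jog_arm", "body": {
  "increments": [
    [0,0,0.1,0],
    [0,0,0,0],
    [0,0,0,0]
  ]
}}

```text
time_s: 28.2
tcp_pos: [0.5638, -0.2021, 0.2436]
ee_rot: [[0.0, -1.0, 0.0], [-1.0, -0.0, -0.0], [0.0, -0.0, -1.0]]
wrist_force: [-4.2, -0.0, 8.5]
gripper_width: 0.008
gripper_force: 4.2
```

Call:
{"method": "jog_arm", "body": {
  "increments": [
    [0,0,0.08,0],
    [0,0,0,0],
    [0,0,0,0]
  ]
}}

```text
time_s: 28.5
tcp_pos: [0.5638, -0.202, 0.2435]
ee_rot: [[0.001, -1.0, 0.0], [-1.0, -0.001, -0.001], [0.001, -0.0, -1.0]]
wrist_force: [-6.9, 0.7, 16.1]
gripper_width: 0.004
gripper_force: 7.7
```

Call:
{"method": "jog_arm", "body": {
  "increments": [
    [0,0,-0.3,0],
    [0,0,-0.7,0],
    [0,0,-0.7,0],
    [-1,-0.25,0,0],
    [-1,-0.25,0,0],
    [-0.18,-0.03,0,0],
    [0,0,0,0],
    [0,0,0,0],
    [0,0,0,0]
  ]
}}

```text
time_s: 29.4
tcp_pos: [0.5745, -0.159, 0.2747]
ee_rot: [[-0.001, -1.0, 0.0], [-1.0, 0.001, -0.0], [0.0, -0.0, -1.0]]
wrist_force: [-0.2, -0.7, 0.3]
gripper_width: 0.005
gripper_force: 0.0
```

```bash
sed -i 's/u\[1\]-4:u\[1\]+5/u[1]+2:u[1]+12/' lamps.py; python3 lamps.py
```

```text
29.4 [ 0.57447577 -0.15901453  0.27474024]
red [348 346] greenness 8
blue [347 328] greenness 184
yellow [346 312] greenness 126
green [346 297] greenness 6
```

Run:
```python
from h import *
for n in ("side","scene"):
    im=eyes.capture(n).astype(int);g=im[...,1]-im[...,[0,2]].max(2)
    y,x=(slice(300,400),slice(335,365)) if n=="side" else (slice(270,345),slice(195,290))
    m=(g[y,x]>50).astype(np.uint8);k,l,s,c=cv2.connectedComponentsWithStats(m)
    for i in range(1,k): print(n,np.round(c[i]+[x.start,y.start]),s[i,4],'max',im[y,x][l==i].max(0),g[y,x][l==i].max())
```

```text
side [347. 318.] 22 max [ 42 127  33] 127
side [348. 336.] 30 max [ 96 184  89] 184
scene [251. 308.] 13 max [ 36 104  29] 91
scene [239. 318.] 16 max [ 69 141  57] 113
```

The yellow lamp may only be shaded. I'll step aside briefly to compare the lamps in equal light before the next key.

Call:
{"method": "jog_arm", "body": {
  "increments": [
    [-1,0,-1,0],
    [-1,0,-1,0],
    [-1,0,-1,0],
    [-1,0,-1,0],
    [-1,0,-1,0],
    [-1,0,0,0],
    [-1,0,0,0],
    [-1,0,0,0],
    [0,0,0,0],
    [0,0,0,0]
  ]
}}

```text
time_s: 30.55
tcp_pos: [0.5745, 0.0015, 0.3749]
ee_rot: [[0.0, -1.0, -0.0], [-1.0, -0.0, -0.0], [0.0, 0.0, -1.0]]
wrist_force: [-0.6, 0.0, 0.6]
gripper_width: 0.006
gripper_force: 0.0
```

Run:
```python
from h import *
print(sense()['tcp_pos'])
for n in ("side","scene"):
    im=eyes.capture(n).astype(int);g=im[...,1]-im[...,[0,2]].max(2)
    y,x=(slice(300,400),slice(335,365)) if n=="side" else (slice(270,345),slice(195,290))
    m=(g[y,x]>50).astype(np.uint8);k,l,s,c=cv2.connectedComponentsWithStats(m)
    for i in range(1,k): print(n,np.round(c[i]+[x.start,y.start]),s[i,4],'max',im[y,x][l==i].max(0),g[y,x][l==i].max())
```

```text
[0.57448349 0.00146501 0.37492642]
side [347. 318.] 28 max [ 88 178  80] 178
side [348. 336.] 30 max [ 92 178  85] 178
scene [252. 286.] 28 max [47 98 21] 54
scene [251. 308.] 16 max [ 67 141  54] 114
scene [239. 318.] 16 max [ 69 141  57] 114
```

Both lamps are equally bright, so it was only shadow. Green next.

Call:
{"method": "jog_arm", "body": {
  "increments": [
    [1,0,0,0],
    [1,0,0,0],
    [1,0,0,0],
    [1,0,0,0],
    [1,0,1,0],
    [1,0,1,0],
    [1,0,1,0],
    [1,0,1,0],
    [0,0,1,0],
    [0,0,0,0]
  ]
}}

```text
time_s: 31.65
tcp_pos: [0.5731, -0.1599, 0.2718]
ee_rot: [[-0.003, -1.0, -0.007], [-1.0, 0.003, 0.001], [-0.001, 0.007, -1.0]]
wrist_force: [-2.0, -1.0, -1.0]
gripper_width: 0.003
gripper_force: 0.0
```

Call:
{"method": "jog_arm", "body": {
  "increments": [
    [0,0,0.5,0],
    [0,0,0.45,0],
    [0,0,0.15,0],
    [0,0,0.15,0],
    [0,0,0.15,0],
    [0,0,0.1,0],
    [0,0,0,0],
    [0,0,0,0]
  ]
}}

```text
time_s: 32.45
tcp_pos: [0.5747, -0.1583, 0.2455]
ee_rot: [[0.0, -1.0, 0.001], [-1.0, -0.0, 0.0], [-0.0, -0.001, -1.0]]
wrist_force: [-0.9, 1.6, 4.5]
gripper_width: 0.005
gripper_force: 1.9
```

Call:
{"method": "jog_arm", "body": {
  "increments": [
    [0,0,0.1,0],
    [0,0,0,0],
    [0,0,0,0]
  ]
}}

```text
time_s: 32.75
tcp_pos: [0.5747, -0.1583, 0.2437]
ee_rot: [[0.0, -1.0, 0.001], [-1.0, -0.0, 0.0], [-0.0, -0.001, -1.0]]
wrist_force: [-1.9, 2.5, 6.4]
gripper_width: 0.006
gripper_force: 3.2
```

Call:
{"method": "jog_arm", "body": {
  "increments": [
    [0,0,0.08,0],
    [0,0,0,0],
    [0,0,0,0]
  ]
}}

```text
time_s: 33.05
tcp_pos: [0.5747, -0.1582, 0.2435]
ee_rot: [[0.001, -1.0, 0.001], [-1.0, -0.001, -0.0], [0.0, -0.001, -1.0]]
wrist_force: [-5.1, 3.0, 12.7]
gripper_width: 0.005
gripper_force: 6.8
```

Call:
{"method": "jog_arm", "body": {
  "increments": [
    [0,0,-0.3,0],
    [0,0,-0.7,0],
    [0,0,-1,0],
    [-0.6,0,-1,0],
    [-1,0,-1,0],
    [-1,0,-1,0],
    [-1,0,-1,0],
    [-1,0,-1,0],
    [-1,0,0,0],
    [-1,0,0,0]
  ]
}}

```text
time_s: 34.05
tcp_pos: [0.5745, -0.0258, 0.3816]
ee_rot: [[-0.0, -1.0, 0.001], [-1.0, 0.0, 0.0], [-0.0, -0.001, -1.0]]
wrist_force: [0.7, -0.2, -0.3]
gripper_width: 0.006
gripper_force: 0.0
```

Call:
{"method": "jog_arm", "body": {
  "increments": [
    [-1,0,0,0],
    [0,0,0,0],
    [0,0,0,0],
    [0,0,0,0]
  ]
}}

```text
time_s: 34.45
tcp_pos: [0.5745, -0.0071, 0.3809]
ee_rot: [[-0.001, -1.0, -0.001], [-1.0, 0.001, -0.0], [0.0, 0.001, -1.0]]
wrist_force: [0.1, 0.8, 0.0]
gripper_width: 0.006
gripper_force: 0.0
```

```bash
python3 lamps.py
python3 - <<'E'
from h import *
a=eyes.capture("side");cv2.imwrite("pics/end.png",cv2.resize(a[165:400,220:400],None,fx=2.5,fy=2.5,interpolation=2))
E
```

```text
34.45 [ 0.57451592 -0.00709667  0.38092447]
red [348 346] greenness 4
blue [347 328] greenness 177
yellow [346 312] greenness 179
green [346 297] greenness 179
```

View pics/end.png

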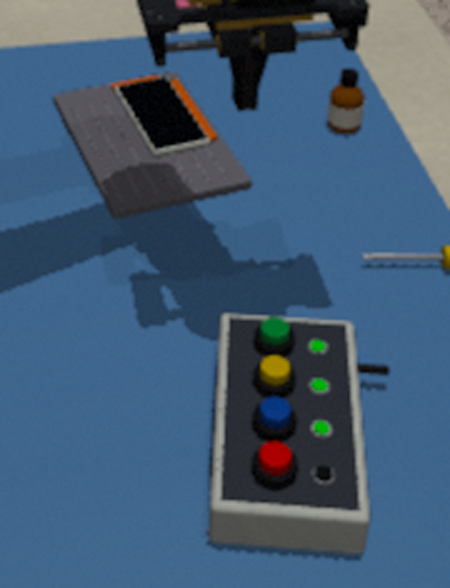

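The final view shows the phone against both rails at (165,112). The green, yellow and blue lamps are lit at (318,346), (320,385) and (321,428), red is dark, and the arm is clear.

```bash
python3 -c "
from station import r
print(r.finish_job())"
```

```text
the job is handed in; nothing more can be done
None
```

The phone is square against both orange rails, the blue, yellow and green keys were pressed in that order with all three lamps lit green, red and the bystanders were left alone, and the job was handed in at about 35 s with the arm clear.

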